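# Load a flanged filter cartridge into a sloping drip stand

### The arm

A 6-joint arm with a two-finger parallel gripper is mounted at the origin on the work surface. World frame = base frame: x ahead of the robot, y to its left, z up, the work surface at z = 0. Lengths are in m, angles in rad, forces in N, time in s.
With the tool pointing down it reaches from about 0.225 to 0.725 m from the base axis. Payload 3.1 kg.
Tool frame: the origin (TCP) lies at the very end of the fingers, on their centre line; the grasp point (between the pads) lies 19 mm behind it; y points along the fingers, z is the direction in which the jaws open and shut, and the axes are right-handed (so a half turn about y gives the same grasp; the last joint's range is limited). The gripper opens to 85 mm and grips with 20 to 120 N. Pads are 22 mm wide; open, the fingers measure 114 mm over their backs; the gripper's body (76 mm by 85 mm) begins 54 mm behind the grasp point. The pads swing forward as they close: fully open they stand 13 mm farther back than shut.
Start: joints at [-1.326, 0.048, 0.099, 1.622, 0, 1.443], TCP at [0.191, -0.489, 0.207] pointing down, gripper open.
Joint ranges: [-2.91, 2.91], [-0.99, 1.94], [-1.21, 1.42], [-2.12, 2.29], [-1.49, 1.47], [-3.14, 3.14]. Speed limits (rad/s): [2.79, 2.79, 3.14, 3.14, 3.14, 3.14].

### API

Orientations are given as [roll, pitch, yaw] about the fixed x, y, z axes, in that order (R = Rz(yaw) Ry(pitch) Rx(roll)).
In Python, from rig import readout, read_camera, camera_info, hand_in gives the robot as it stands. The module is installed in compiled form; this text tells all that it offers.
- The arm moves only by the shell command python3 -m inch 'ROWS' [FORCE]. ROWS is JSON, a list of rows, each an object with "translation": the shift along the tool's x, y, z in mm, a list of three; "spin": the turn about the tool's y in degrees; "grip": the opening in per cent of the stroke, from 0 (shut) to 100 (fully open). In form: [{"translation": [dx, dy, dz], "spin": spin, "grip": grip}, ...]. A call has 1 to 10 rows; each row is the pose to reach, as a shift and turn from the pose commanded when the call began, along the tool's axes at that moment; what a row does not reach only later rows make up. A row lasts 1/10 s, in which the tool goes at most 50 mm and 8.59 degrees, less where a joint would pass 70% of its speed; a pose out of reach is approached as far as the arm can. A call with a gripper value outside its range is refused whole. The fingers move at their own pace and stop on an object; FORCE is the grip in N (left out, the last holds). Time passes only in rows, so rows that repeat a pose let the fingers close. It gives the time, the measured TCP pose, the force and the opening at its end, in the units of the state.
- readout.state(): the state, without advancing time (a new reading comes with each control period).
- read_camera(name): name is "side" or "top"; returns the picture (480x640x3 uint8, blue, green, red); there is no depth.
- camera_info(name): a dict with "fx", "fy", "cx", "cy" (pixels), "R" (3x3) and "t" (3): a world point X has camera coordinates R X + t. Camera axes: x right, y down, z forward; pixel columns grow to the right and rows downward; lengths in m; the calibration is good to about 2 mm. A picture is of the moment at which its call begins. camera_info takes no time and is no camera call.
- hand_in(): hands the job in, once; it reports no verdict.
The state is a dict: "clock": time; "qpos": joint angles; "qvel": joint speeds; "tau": joint torques, N m; "eef_pos": TCP position; "orientation": TCP orientation; "ft_force": force on the tool from outside, world axes, zero at the start; "ft_torque": the same for the moment, N m; "width": finger opening in m.
Only numpy, scipy, OpenCV 4.12 (cv2) and the standard library are available. Lean on these libraries where they do the work, as an engineer would, in place of code of your own. Each camera call takes 0.05 s, during which the arm holds its last target.

### The job

Take the tall flanged filter cartridge out of the storage rack and load it into the sloping slotted plate of the drip stand: lean it to match the plate, then slide it sideways into the slot from the open upper end, right up to the closed end, so that its tube passes through the slot and its flange lies flat on the plate's upper face. Set it down there before you let go of it, then let go and move clear. Leave the shorter spare tube, the bottle, the beaker and the jar where they stand.

Things in the scene. Friction and masses are not known exactly. Their poses are not given: they have to be found in the camera images.
- cartridge_center (a point): Filter cartridge, grey and white plastic, 131 mm tall, 0.2 kg, round about its z (foot to head). From the bottom: foot 44 mm dia x 20 high; white tube 28 dia x 55; flange 64 dia x 6 thick; grip head 32 dia x 50, to be grasped. Point: on the axis half-way up, 65.5 mm above the bottom, 40.5 below the head's middle. Starts upright in a rack well; the foot is wider than the plate's slot.
- cartridge_flange (a point): Point on the cartridge's axis at the underside of its flange, 75 mm above the cartridge's bottom, 9.5 mm above its centre point; the grip head's middle is 31 mm above it. Axes as the cartridge.
- plate: Fixed steel plate, 6 mm thick, 140 wide, sloping 30 degrees, about 170 mm above the bench. Origin: on the upper face, where the cartridge's axis passes when home. z: square out of the upper face (leans roughly to the robot); x: along the slot, uphill to its open end; y: across. Slot 34 mm wide, flat closed end at x = -15 mm, straight to x = +40. A cartridge set on it stays put by friction.
- slot_mouth (a point): Middle of the slot's open upper end, on the plate's upper face, 40 mm along x from the plate's origin, axes as the plate. The flared lips end 25 mm farther uphill; beyond them is free space, also below.
- stand: The fixed drip stand that carries the plate, origin under the plate's origin on the bench: white base 200 x 150 mm, two upright cheeks 62 mm either side of the middle, and between them a low black tray, its rim 38 mm above the bench. Tube and foot hang freely between the cheeks.
- rack: White fixed storage block, 90 x 230 x 40 mm high (long along its y), origin under its centre, with two round wells 51 mm in diameter and 32 mm deep (floors 8 mm above the bench), 60 mm either side of its centre along its y. The cartridge stands in one, the spare tube in the other; straight up clears the well.
- spare: Spare tube without flange, 87 mm tall, 44 mm across at the foot, standing in the other well of the rack; origin at the centre of its underside. Leave alone.
- bottle: White plastic bottle, 64 mm diameter, 150 mm tall, beyond the work; origin at the centre of its underside. Leave alone.
- beaker: Glass beaker, 72 mm diameter, 95 mm tall, on the right; origin at the centre of its underside. Leave alone.
- jar: Amber glass jar, 68 mm diameter, 85 mm tall, on the left; origin at the centre of its underside. Leave alone.
Things that resemble listed ones, but are neither listed nor needed, are in the scene too. What is shaped like the stand but blue or orange is not meant. What is shaped like the part that bears cartridge_center but brown or yellow is not meant.

How it is judged:
By the outcome, as a careful person would: the job done as asked, in the order asked, and still so for the second after the job is handed in, with the robot touching nothing.
It also fails if it takes over 42 s, if anything falls off the work surface, if the arm or the gripper's body presses on something with over 40 N, if the wrist force passes 120 N, or if a joint passes its speed limit or range.

## Working session

There is one attempt and no reset: what is moved stays moved. The work goes in short steps, Python scripts to look and compute and a shell command to move; the robot and the scene stay as the last step left them, time stands still between calls to the robot, and variables do not carry over. Pictures are saved under pics/ and viewed, and the job is handed in when it is done.

```bash
mkdir -p pics; python3 - <<'E'
from rig import *
import cv2
print(readout.state())
for n in("side","top"):
    print(n,camera_info(n)); cv2.imwrite(f"pics/{n}0.png",read_camera(n))
E
```

```text
{'clock': 0.0, 'qpos': array([-1.32581108e+00,  4.87379537e-02,  9.75694703e-02,  1.62198082e+00,
       -2.87802459e-06,  1.44301718e+00]), 'qvel': array([-0.0004881 , -0.00105616, -0.00179573,  0.00311148,  0.00154703,
        0.00082203]), 'tau': array([ 3.28839851e-04, -3.38789392e+01,  3.20011103e+01,  2.04005849e-02,
       -9.13395320e-05,  2.24105321e-06]), 'eef_pos': array([ 0.19103439, -0.48829171,  0.20580965]), 'orientation': array([-1.57313049e+00,  2.96988790e-04, -2.76882860e+00]), 'ft_force': array([ 0.17641606,  0.20844177, -0.16436659]), 'ft_torque': array([-0.0141086 ,  0.03816076, -0.00366374]), 'width': 0.08555665493500023}
side {'fx': 581.4876896066784, 'fy': 581.4876896066784, 'cx': 320.1518665197354, 'cy': 242.84946816347403, 'R': array([[ 0.95494676,  0.29670999,  0.00631324],
       [ 0.24447188, -0.77440441, -0.5835506 ],
       [-0.16825629,  0.55880317, -0.81205224]]), 't': array([-0.47319998, -0.0484945 ,  1.65582851])}
top {'fx': 575.8167383013867, 'fy': 575.8167383013867, 'cx': 309.72296892048377, 'cy': 229.5766184489652, 'R': array([[-0.00611418, -0.99991888, -0.01117371],
       [-0.99549422,  0.00714371, -0.09455273],
       [ 0.09462488,  0.01054525, -0.99545715]]), 't': array([0.02492105, 0.52530095, 1.70109818])}
```

View pics/side0.png

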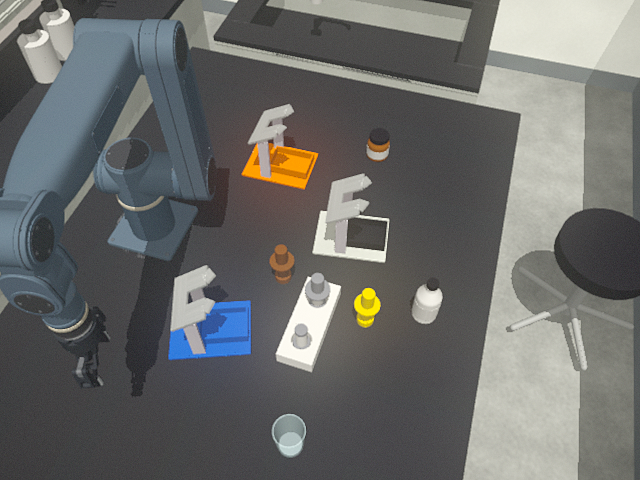

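View pics/top0.png

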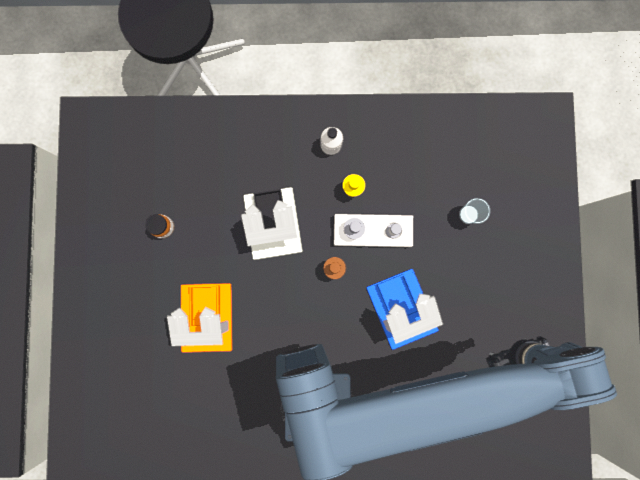

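```bash
python3 - <<'E'
import cv2,numpy as np
t=cv2.imread("pics/top0.png");s=cv2.imread("pics/side0.png")
a=cv2.resize(t[170:275,230:430],None,fx=4,fy=4,interpolation=cv2.INTER_CUBIC)
b=cv2.resize(s[165:375,265:400],None,fx=2.8,fy=2.8,interpolation=cv2.INTER_CUBIC)
cv2.imwrite("pics/topc.png",a);cv2.imwrite("pics/sidec.png",b)
E
```

```text
(no output)
```

View pics/topc.png

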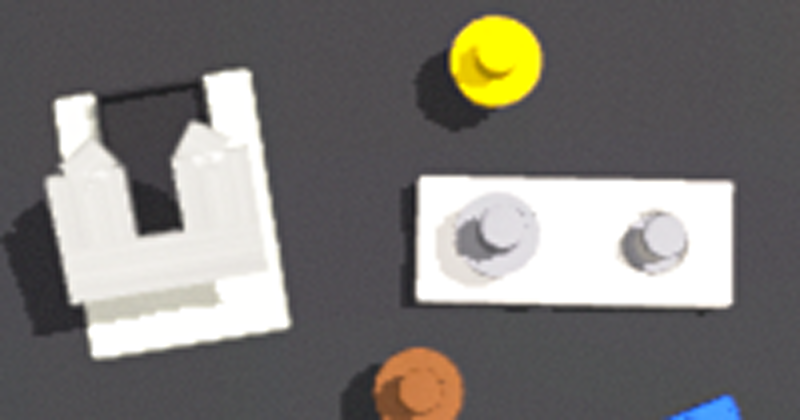

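View pics/sidec.png

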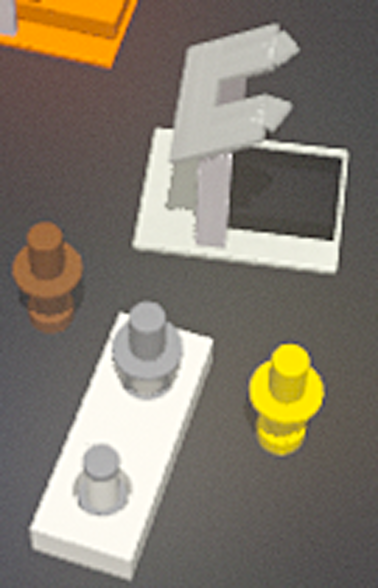

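```bash
python3 - <<'E'
import cv2,numpy as np
t=cv2.imread("pics/top0.png");s=cv2.imread("pics/side0.png")
def crop(im,x0,y0,w,h,k,n):
    a=im[y0:y0+h,x0:x0+w].astype(float)
    a=np.clip((a-90)*1.5,0,255).astype(np.uint8)
    a=cv2.resize(a,None,fx=k,fy=k,interpolation=cv2.INTER_CUBIC)
    for i in range(0,w,10): cv2.line(a,(i*k,0),(i*k,6),(0,0,255),1);cv2.putText(a,str(x0+i),(i*k,16),0,.35,(0,0,255))
    for i in range(0,h,10): cv2.line(a,(0,i*k),(6,i*k),(0,0,255),1);cv2.putText(a,str(y0+i),(8,i*k+4),0,.35,(0,0,255))
    cv2.imwrite(n,a)
crop(t,236,182,72,80,7,"pics/ts.png")
crop(s,308,168,85,95,6,"pics/ss.png")
E
```

```text
(no output)
```

View pics/ts.png

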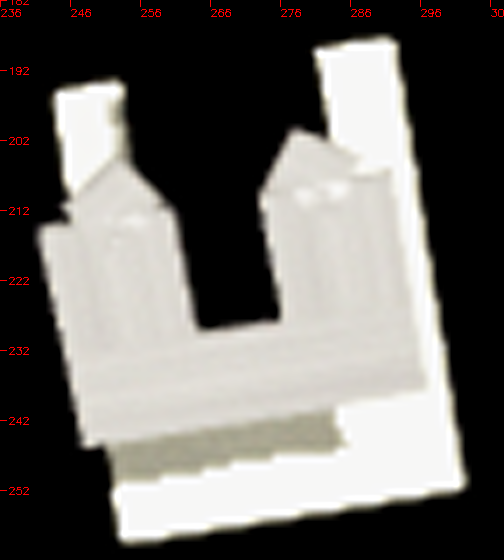

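View pics/ss.png

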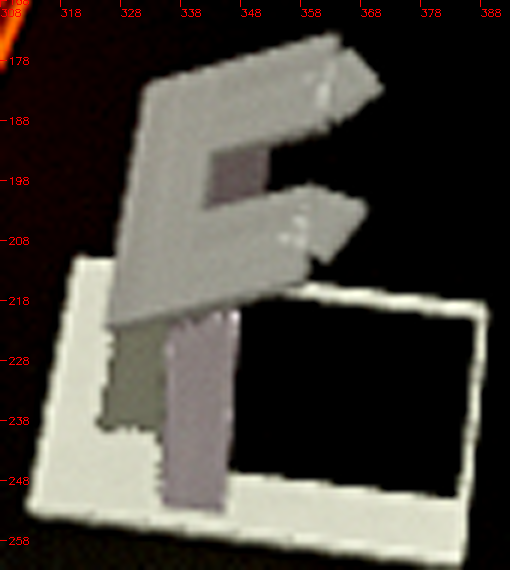

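```bash
cat > h.py <<'E'
from rig import *
import cv2,numpy as np
C={n:camera_info(n) for n in("side","top")}
def K(c): return np.array([[c["fx"],0,c["cx"]],[0,c["fy"],c["cy"]],[0,0,1]])
P={n:K(c)@np.c_[np.array(c["R"]),c["t"]] for n,c in C.items()}
def ray(n,uv,z):
    c=C[n];R=np.array(c["R"]);o=-R.T@c["t"];d=R.T@np.linalg.inv(K(c))@[*uv,1]
    return o+d*(z-o[2])/d[2]
def proj(n,X):
    p=P[n]@[*X,1];return p[:2]/p[2]
def tri(a,b):
    X=cv2.triangulatePoints(P["top"],P["side"],np.array(a,float).reshape(2,1),np.array(b,float).reshape(2,1))[:,0];X=X[:3]/X[3]
    e=max(np.linalg.norm(proj("top",X)-a),np.linalg.norm(proj("side",X)-b));return X,e
def grab(tag,boxes,k):
    for n,(x0,y0,w,h) in boxes.items():
        a=read_camera(n);cv2.imwrite(f"pics/{tag}_{n}_full.png",a)
        a=cv2.resize(a[y0:y0+h,x0:x0+w],None,fx=k,fy=k,interpolation=cv2.INTER_CUBIC)
        for i in range(0,w,10): cv2.line(a,(i*k,0),(i*k,6),(0,0,255),1);cv2.putText(a,str(x0+i),(i*k,16),0,.35,(0,0,255))
        for i in range(0,h,10): cv2.line(a,(0,i*k),(6,i*k),(0,0,255),1);cv2.putText(a,str(y0+i),(8,i*k+4),0,.35,(0,0,255))
        cv2.imwrite(f"pics/{tag}_{n}.png",a)
E
python3 - <<'E'
from h import *
pts={'closeL':((264.14,229.0),(343.8,193.0)),'closeR':((276,227.57),(341.8,202.7)),
'lowL':((248.14,245.7),(332.2,182.5)),'lowR':((296.7,237.3),(326.3,222.2)),
'tipL':((253.4,204.9),(371.8,182.7)),'tipR':((278.4,200.4),(369.2,202.5)),
'upL':((241.4,214.6),(364.2,173.8)),'upR':((291.4,206.6),(358.8,215)),
'moL':((260.7,211.7),(361.7,190.2)),'moR':((273.6,209.1),(359.2,199.2))}
Q={}
for k,(a,b) in pts.items():
    X,e=tri(a,b);Q[k]=X;print(k,X.round(4),round(e,2))
def yaw(a,b): d=a-b;return np.degrees(np.arctan2(d[1],d[0]))
for a,b in(("closeL","closeR"),("lowL","lowR"),("tipL","tipR"),("upL","upR")): print(a,yaw(Q[a],Q[b])-90,np.linalg.norm(Q[a]-Q[b]))
for a,b in(("upL","lowL"),("upR","lowR"),("moL","closeL"),("moR","closeR")): d=Q[a]-Q[b];print(a,b,yaw(Q[a],Q[b]),np.degrees(np.arctan2(d[2],np.hypot(d[0],d[1]))),np.linalg.norm(d))
# masks for cartridge head/flange
print("base top z~.01:",[ray("top",(236+c[0]/7,182+c[1]/7),0.012).round(4) for c in((55,90),(395,38),(465,487),(122,542))])
print("base side:",[ray("side",(308+c[0]/6,168+c[1]/6),0.012).round(4) for c in((487,303),(463,565),(27,513),(75,257))])
print("rack top:",[ray("top",(230+c[0]/4,170+c[1]/4),0.04).round(4) for c in((418,176),(733,180),(733,305),(418,301))])
print("head",ray("top",(230+502/4,170+229/4),.139),ray("side",(265+148/2.8,165+319/2.8),.139))
print("spare",ray("top",(230+665/4,170+235/4),.095),ray("side",(265+101/2.8,165+461/2.8),.095))
print("brown",ray("top",(230+420/4,170+392/4),.131),"yel",ray("top",(230+496/4,170+58/4),.131))
print("bottle",ray("top",(331,133),.15))
E
python3 - <<'E'
import cv2
t=cv2.imread("pics/top0.png");s=cv2.imread("pics/side0.png")
import sys
a=cv2.resize(t[210:250,335:385],None,fx=8,fy=8,interpolation=cv2.INTER_NEAREST)
b=cv2.resize(s[268:312,295:345],None,fx=8,fy=8,interpolation=cv2.INTER_NEAREST)
import numpy as np
c=np.zeros((360,800,3),np.uint8);c[:320,:400]=a;c[:352,400:]=b
cv2.imwrite("pics/cart.png",c)
E
```

```text
closeL [0.5144 0.1456 0.1624] 0.19
closeR [0.5183 0.1129 0.1618] 0.16
lowL [0.4698 0.1924 0.1382] 0.32
lowR [0.4933 0.0568 0.1389] 0.05
tipL [0.5787 0.1725 0.1954] 0.42
tipR [0.5896 0.1042 0.1983] 0.25
upL [0.552  0.2056 0.1861] 0.19
upR [0.5737 0.0694 0.1841] 0.03
moL [0.5599 0.1533 0.181 ] 0.34
moR [0.5642 0.1168 0.1884] 1.0
closeL 6.765590159520855 0.03292602107606437
lowL 9.831569760891881 0.13757449343548278
tipL 9.089483613997743 0.06920690021378942
upL 9.021543645408883 0.13796096432104832
upL lowL 9.15374703418064 29.901229172115197 0.09603843689634645
upR lowR 8.884031666267084 29.04179808197531 0.09300319023989773
moL closeL 9.583928914735944 21.989121789622892 0.04971882797816335
moR closeR 4.830839163878221 29.970710705174483 0.053206577517950715
base top z~.01: [array([0.6342, 0.2213, 0.012 ]), array([0.6559, 0.0734, 0.012 ]), array([0.4604, 0.0439, 0.012 ]), array([0.4377, 0.1915, 0.012 ])]
base side: [array([0.6341, 0.2184, 0.012 ]), array([0.6584, 0.0687, 0.012 ]), array([0.4622, 0.0367, 0.012 ]), array([0.4387, 0.186 , 0.012 ])]
rack top: [array([ 0.5701, -0.0528,  0.04  ]), array([ 0.5654, -0.2868,  0.04  ]), array([ 0.4723, -0.2846,  0.04  ]), array([ 0.4769, -0.0518,  0.04  ])]
head [ 0.52024014 -0.10788073  0.139     ] [ 0.5240892  -0.11339607  0.139     ]
spare [ 0.51940502 -0.2277698   0.095     ] [ 0.52030906 -0.23233479  0.095     ]
brown [ 0.40704868 -0.04965315  0.131     ] yel [ 0.64268598 -0.1058486   0.131     ]
bottle [ 0.78705029 -0.04164612  0.15      ]
```

View pics/cart.png

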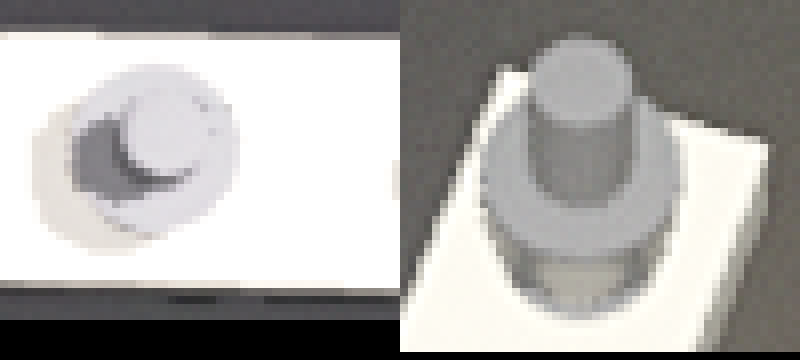

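```bash
cat >> h.py <<'E'
def tool():
    s=readout.state();r,p,y=s["orientation"]
    from scipy.spatial.transform import Rotation as Ro
    return np.array(s["eef_pos"]),Ro.from_euler("xyz",[r,p,y]).as_matrix(),np.degrees(y)
def go(*T):
    p,R,y=tool()
    for t in T: print((R.T@(np.array(t[:3])-p)*1000).round(1),"spin",round((y-t[3]+180)%360-180,1) if len(t)>3 else "")
E
python3 - <<'E'
from h import *
print(tri((355.3,226.8),(317.6,277.7)))
print(tri((355.6,227.1),(317.9,278)))
go((.45,-.42,.25,-171),(.52,-.25,.25,-171),(.522,-.110,.20,-171))
E
```

```text
(array([ 0.52180175, -0.10767988,  0.1348021 ]), np.float64(0.05488869713788776))
(array([ 0.52183283, -0.10822187,  0.1341033 ]), np.float64(0.30332352304590243))
[-266.1  -44.1   30.6] spin 12.4
[-393.2  -43.7 -102.3] spin 12.4
[-446.     6.5 -231.8] spin 12.4
```

```bash
python3 -m inch '[{"translation":[-130,-45,15],"spin":6,"grip":100},{"translation":[-130,-45,15],"spin":12.4,"grip":100},{"translation":[-130,-45,15],"spin":12.4,"grip":100},{"translation":[-266,-45,30],"spin":12.4,"grip":100},{"translation":[-266,-45,30],"spin":12.4,"grip":100},{"translation":[-266,-45,30],"spin":12.4,"grip":100},{"translation":[-266,-45,30],"spin":12.4,"grip":100},{"translation":[-393,-45,-102],"spin":12.4,"grip":100},{"translation":[-393,-45,-102],"spin":12.4,"grip":100},{"translation":[-393,-45,-102],"spin":12.4,"grip":100}]' 30
python3 - <<'E'
from h import *
print(tool()); go((.522,-.109,.20,-171))
E
```

```text
clock: 1.1
eef_pos: [0.5068, -0.2806, 0.2513]
orientation: [-1.572, -0.001, -2.987]
ft_force: [1.1, 0.1, -0.1]
width: 0.0852
(array([ 0.5067868 , -0.28059942,  0.25129706]), array([[-9.88108859e-01, -1.29164280e-03,  1.53750495e-01],
       [-1.53751266e-01,  5.20362928e-04, -9.88109446e-01],
       [ 1.19627840e-03, -9.99999030e-01, -7.12766935e-04]]), np.float64(-171.15561263265312))
[ -41.5   51.4 -167.2] spin -0.2
```

```bash
python3 -m inch '[{"translation":[-41,51,-167],"spin":0,"grip":100},{"translation":[-41,51,-167],"spin":0,"grip":100},{"translation":[-41,51,-167],"spin":0,"grip":100},{"translation":[-41,51,-167],"spin":0,"grip":100},{"translation":[-41,51,-167],"spin":0,"grip":100},{"translation":[-41,51,-167],"spin":0,"grip":100},{"translation":[-41,51,-167],"spin":0,"grip":100}]'
python3 - <<'E'
from h import *
go((.522,-.109,.098,-171))
grab("a",{"side":(250,200,120,150),"top":(300,180,110,110)},5)
E
```

```text
clock: 1.8
eef_pos: [0.5217, -0.1115, 0.2013]
orientation: [-1.57, 0.0, -2.987]
ft_force: [-0.5, -0.3, 0.5]
width: 0.0853
[ -0.6 103.3  -2.5] spin -0.1
```

View pics/a_side.png

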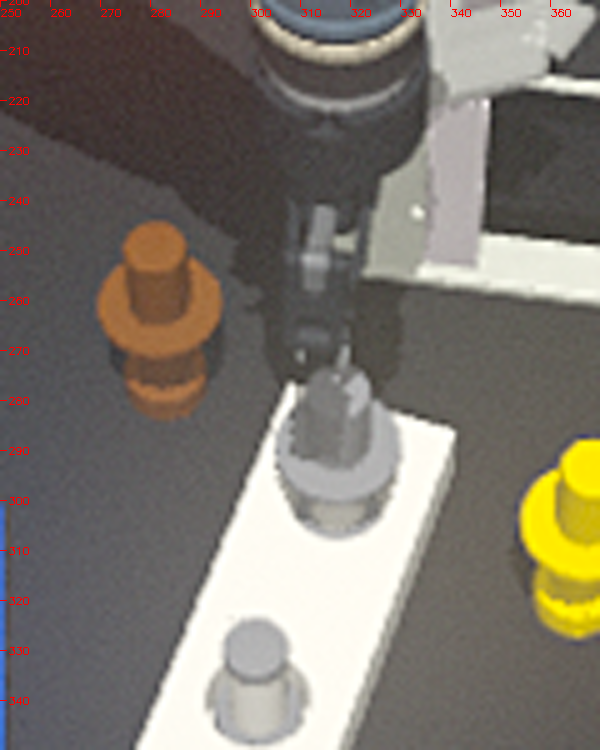

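View pics/a_top.png

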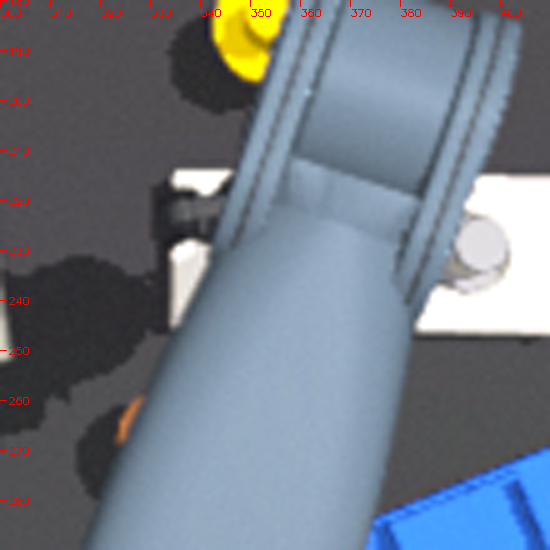

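```bash
python3 -m inch '[{"translation":[0,40,-2],"spin":0,"grip":100},{"translation":[0,75,-2],"spin":0,"grip":100},{"translation":[0,103,-2],"spin":0,"grip":100},{"translation":[0,103,-2],"spin":0,"grip":100},{"translation":[0,103,-2],"spin":0,"grip":100}]'
python3 -m inch '[{"translation":[0,0,0],"spin":0,"grip":0},{"translation":[0,0,0],"spin":0,"grip":0},{"translation":[0,0,0],"spin":0,"grip":0},{"translation":[0,0,0],"spin":0,"grip":0},{"translation":[0,0,0],"spin":0,"grip":0},{"translation":[0,0,0],"spin":0,"grip":0},{"translation":[0,0,0],"spin":0,"grip":0},{"translation":[0,0,0],"spin":0,"grip":0}]' 40
python3 - <<'E'
from h import *
go((.522,-.109,.098,-171))
grab("b",{"side":(250,200,120,150)},5)
E
```

```text
clock: 2.4
eef_pos: [0.5213, -0.1089, 0.0983]
orientation: [-1.571, -0.001, -2.987]
ft_force: [0.4, -0.1, 0.5]
width: 0.0854
clock: 3.2
eef_pos: [0.5226, -0.1086, 0.0996]
orientation: [-1.569, 0.003, -2.985]
ft_force: [-0.1, -0.9, 6.9]
width: 0.0305
[0.6 1.6 0.3] spin -0.0
```

View pics/b_side.png

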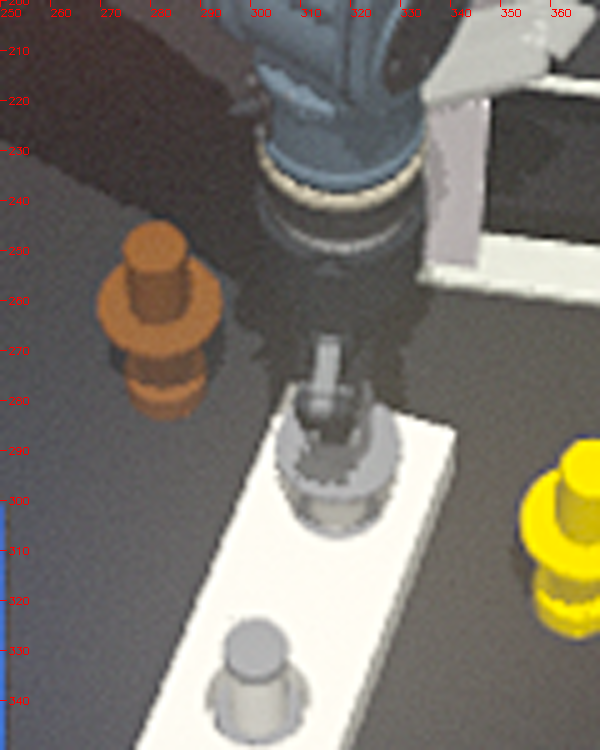

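```bash
python3 -m inch '[{"translation":[0,-8,0],"spin":0,"grip":0},{"translation":[0,-16,0],"spin":0,"grip":0},{"translation":[0,-16,0],"spin":0,"grip":0},{"translation":[0,-16,0],"spin":0,"grip":0}]' 
python3 - <<'E'
from h import *
grab("c",{"side":(250,200,120,150)},5)
E
```

```text
clock: 3.65
eef_pos: [0.5215, -0.108, 0.1138]
orientation: [-1.571, -0.0, -2.985]
ft_force: [0.4, -0.7, -3.0]
width: 0.0301
```

View pics/c_side.png

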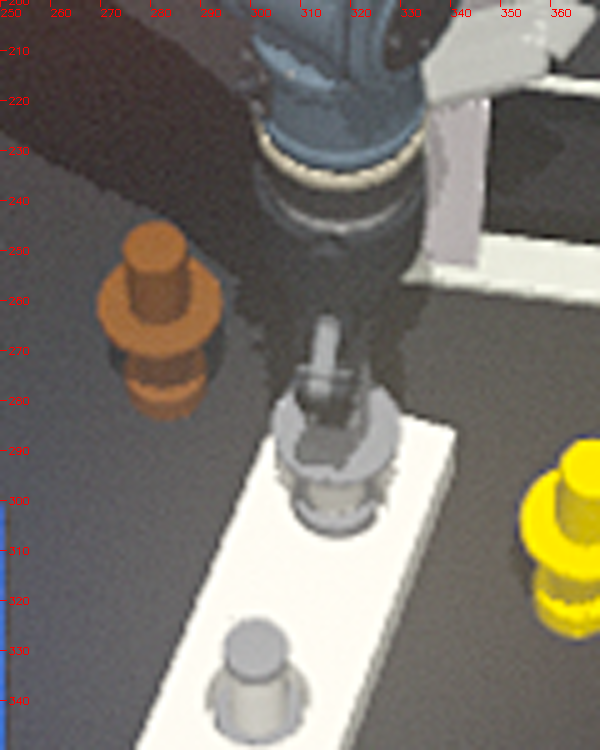

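```bash
python3 -m inch '[{"translation":[6,0,0],"spin":0,"grip":0},{"translation":[12,0,0],"spin":0,"grip":0},{"translation":[18,0,0],"spin":0,"grip":0},{"translation":[24,0,0],"spin":0,"grip":0},{"translation":[24,0,0],"spin":0,"grip":0}]' 
python3 - <<'E'
from h import *
grab("d",{"side":(250,200,120,150)},5)
E
```

```text
clock: 4.2
eef_pos: [0.4977, -0.1121, 0.1148]
orientation: [-1.57, 0.001, -2.986]
ft_force: [2.2, 1.0, 0.2]
width: 0.0304
```

View pics/d_side.png

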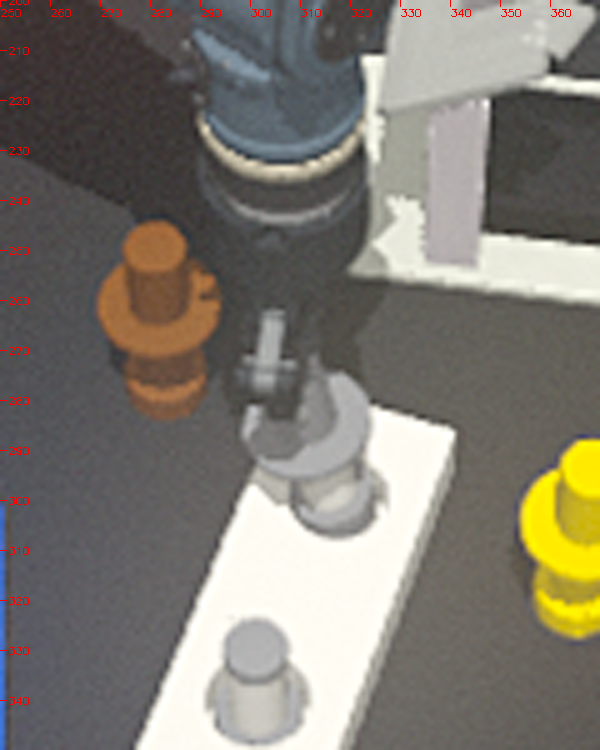

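```bash
python3 -m inch '[{"translation":[6,0,0],"spin":0,"grip":0},{"translation":[12,0,0],"spin":0,"grip":0},{"translation":[18,0,0],"spin":0,"grip":0},{"translation":[24,0,0],"spin":0,"grip":0},{"translation":[31,0,0],"spin":0,"grip":0},{"translation":[31,0,0],"spin":0,"grip":0}]' 
python3 -m inch '[{"translation":[0,-10,0],"spin":0,"grip":0},{"translation":[0,-50,0],"spin":0,"grip":0},{"translation":[0,-90,0],"spin":0,"grip":0},{"translation":[0,-90,0],"spin":0,"grip":0},{"translation":[0,-90,0],"spin":0,"grip":0}]' 
python3 - <<'E'
from h import *
grab("e",{"side":(230,190,150,150),"top":(300,180,110,110)},5)
E
```

```text
clock: 4.85
eef_pos: [0.466, -0.1166, 0.1139]
orientation: [-1.571, -0.001, -2.986]
ft_force: [2.6, 0.5, 0.2]
width: 0.0301
clock: 5.35
eef_pos: [0.4672, -0.117, 0.2054]
orientation: [-1.57, 0.0, -2.985]
ft_force: [-0.8, 0.5, -3.1]
width: 0.0302
```

View pics/e_side.png

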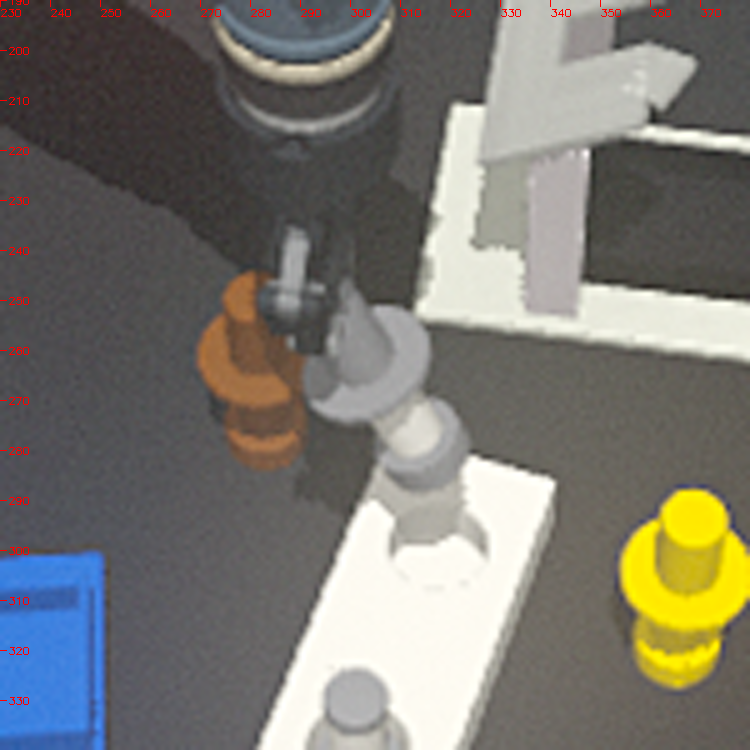

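View pics/e_top.png

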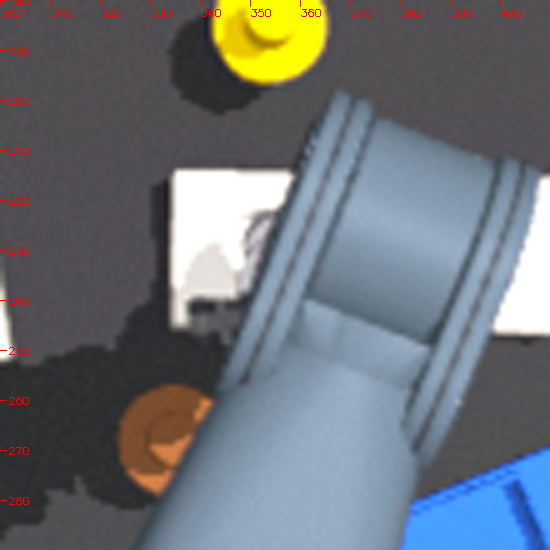

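```bash
python3 - <<'E'
from h import *
p,R,y=tool()
u=np.array([np.cos(np.radians(9)),np.sin(np.radians(9)),0])
for g in(19,24):
  for th in(24,27,30,33):
    a=np.radians(th);n=-np.sin(a)*u+[0,0,np.cos(a)]
    G=p+[0,0,g/1000];h=.0996+g/1000-.008 # height along axis of grasp above bottom
    B=G-n*h; 
    q=lambda d:((proj("side",B+n*d)-[230,190])*5).round(0)
    print(g,th,"bottom",q(0),"foottop",q(.02),"flange",q(.078),"e",np.degrees(np.arctan2(*(q(.078)-q(.01))[::-1])).round(1))
E
```

```text
19 24 bottom [415. 451.] foottop [398. 429.] flange [347. 361.] e -126.8
19 27 bottom [426. 450.] foottop [407. 427.] flange [350. 361.] e -130.2
19 30 bottom [436. 448.] foottop [415. 426.] flange [353. 360.] e -133.5
19 33 bottom [446. 446.] foottop [424. 424.] flange [356. 359.] e -136.1
24 24 bottom [419. 451.] foottop [402. 429.] flange [351. 361.] e -127.2
24 27 bottom [430. 450.] foottop [411. 427.] flange [355. 361.] e -130.2
24 30 bottom [441. 448.] foottop [421. 426.] flange [359. 360.] e -133.1
24 33 bottom [452. 446.] foottop [429. 424.] flange [362. 359.] e -136.1
```

```bash
python3 - <<'E'
import cv2
s=cv2.imread("pics/e_side_full.png")
a=cv2.resize(s[240:295,280:330],None,fx=11,fy=11,interpolation=cv2.INTER_CUBIC)
cv2.imwrite("pics/e_z.png",a)
E
```

```text
(no output)
```

View pics/e_z.png

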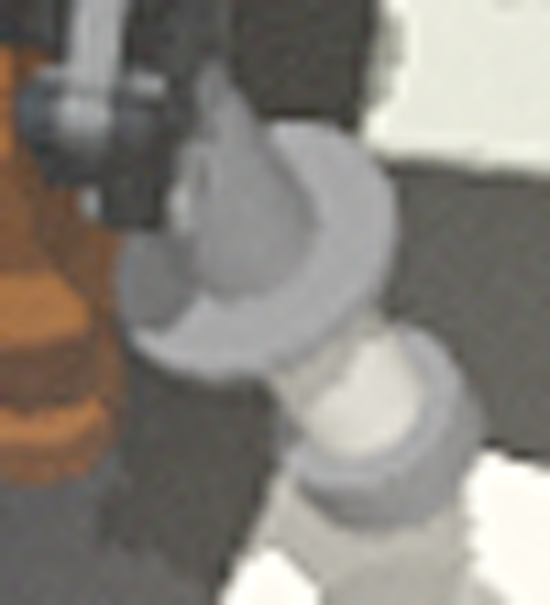

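```bash
python3 -m inch '[{"translation":[0,45,0],"spin":0,"grip":0},{"translation":[0,80,0],"spin":0,"grip":0},{"translation":[0,90,0],"spin":0,"grip":0},{"translation":[0,90,0],"spin":0,"grip":0},{"translation":[7,90,0],"spin":0,"grip":0},{"translation":[14,90,0],"spin":0,"grip":0},{"translation":[14,90,0],"spin":0,"grip":0}]' 
python3 -m inch '[{"translation":[0,-10,0],"spin":0,"grip":0},{"translation":[0,-50,0],"spin":0,"grip":0},{"translation":[0,-90,0],"spin":0,"grip":0},{"translation":[0,-90,0],"spin":0,"grip":0},{"translation":[0,-90,0],"spin":0,"grip":0}]' 
python3 - <<'E'
from h import *
a=read_camera("side")
cv2.imwrite("pics/f_z.png",cv2.resize(a[240:295,280-15:330-5],None,fx=11,fy=11,interpolation=cv2.INTER_CUBIC))
p,R,y=tool()
u=np.array([np.cos(np.radians(9)),np.sin(np.radians(9)),0])
for th in(24,27,30,33):
    a=np.radians(th);n=-np.sin(a)*u+[0,0,np.cos(a)];g=22
    G=p+[0,0,g/1000];h=.0996+g/1000-.008
    B=G-n*h
    q=lambda d:((proj("side",B+n*d)-[265,240])*11).round(0)
    print(th,q(.01),q(.078),np.degrees(np.arctan2(*(q(.01)-q(.078))[::-1])).round(1))
E
```

```text
clock: 6.15
eef_pos: [0.4539, -0.1193, 0.1165]
orientation: [-1.569, 0.003, -2.986]
ft_force: [1.6, 0.8, 1.1]
width: 0.0306
clock: 6.65
eef_pos: [0.4537, -0.1195, 0.206]
orientation: [-1.569, 0.002, -2.985]
ft_force: [-1.1, 0.8, -2.3]
width: 0.03
24 [454. 408.] [321. 235.] 52.4
27 [476. 405.] [329. 234.] 49.3
30 [498. 402.] [337. 232.] 46.6
33 [518. 397.] [344. 231.] 43.7
```

View pics/f_z.png

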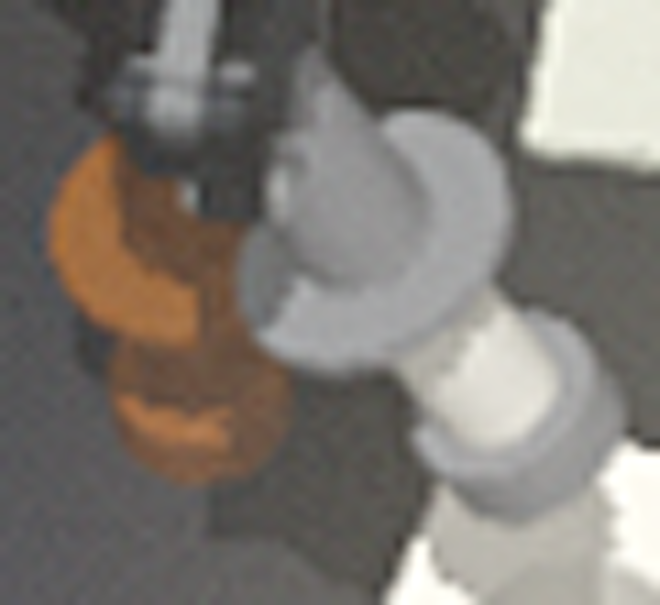

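```bash
python3 - <<'E'
from h import *
p,R,y=tool()
u=np.array([np.cos(np.radians(9)),np.sin(np.radians(9)),0])
for g in(0,.019,.03,.04): print(g,((proj("side",p+[0,0,g])-[265,240])*11).round())
print("10mm u",((proj("side",p+u*.01)-proj("side",p))*11).round(1),"10mm z",((proj("side",p+[0,0,.01])-proj("side",p))*11).round(1),"10mm y",((proj("side",p+R[:,2]*.01)-proj("side",p))*11).round(1))
# upright check in picture b: flange predicted
q=np.array([.5226,-.1086,0]);print(proj("side",q+[0,0,.086]),proj("side",q+[0,0,.089]))
E
```

```text
0 [252. 199.]
0.019 [248. 147.]
0.03 [246. 117.]
0.04 [244.  89.]
10mm u [46.8  5.8] 10mm z [ -1.8 -26.9] 10mm y [-8.4 39. ]
[317.79554757 288.63683774] [317.79922219 288.00514733]
```

```bash
python3 - <<'E'
from h import *
go((.454,-.12,.29,-171),(.60,-.12,.29,-171),(.60,.1425,.29,-171))
E
```

```text
[ -0.8 -85.8   1.2] spin -0.0
[-145.1  -85.9   23.9] spin -0.0
[-185.9  -86.  -235.4] spin -0.0
```

```bash
python3 -m inch '[{"translation":[0,-40,0],"spin":0,"grip":0},{"translation":[0,-84,0],"spin":0,"grip":0},{"translation":[-40,-84,6],"spin":0,"grip":0},{"translation":[-85,-84,12],"spin":0,"grip":0},{"translation":[-130,-84,20],"spin":0,"grip":0},{"translation":[-145,-84,24],"spin":0,"grip":0},{"translation":[-151,-84,-15],"spin":0,"grip":0},{"translation":[-158,-84,-58],"spin":0,"grip":0},{"translation":[-164,-84,-100],"spin":0,"grip":0}]' 50
python3 -m inch '[{"translation":[-6,0,-40],"spin":0,"grip":0},{"translation":[-13,0,-85],"spin":0,"grip":0},{"translation":[-20,0,-125],"spin":0,"grip":0},{"translation":[-22,0,-135],"spin":0,"grip":0},{"translation":[-22,0,-135],"spin":0,"grip":0},{"translation":[-22,0,-135],"spin":0,"grip":0}]'
python3 - <<'E'
from h import *
go((.60,.1425,.29,-171))
grab("g",{"side":(300,140,150,130),"top":(220,130,130,130)},5)
E
```

```text
clock: 7.6
eef_pos: [0.5988, 0.0064, 0.2848]
orientation: [-1.572, -0.006, -2.987]
ft_force: [0.5, 0.8, -2.3]
width: 0.03
clock: 8.2
eef_pos: [0.6, 0.1411, 0.2866]
orientation: [-1.57, -0.003, -2.986]
ft_force: [-0.2, 0.2, -2.5]
width: 0.0303
[-0.2 -3.4 -1.3] spin -0.1
```

View pics/g_side.png

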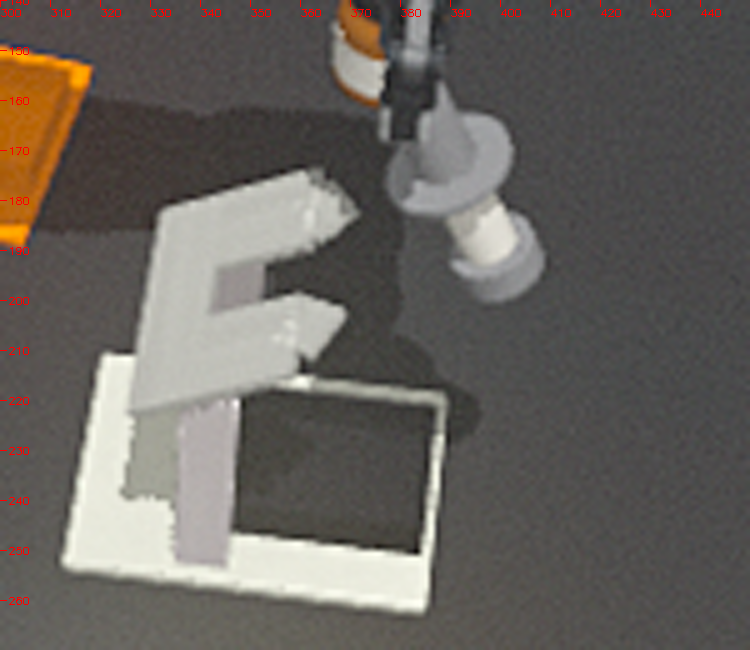

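View pics/g_top.png

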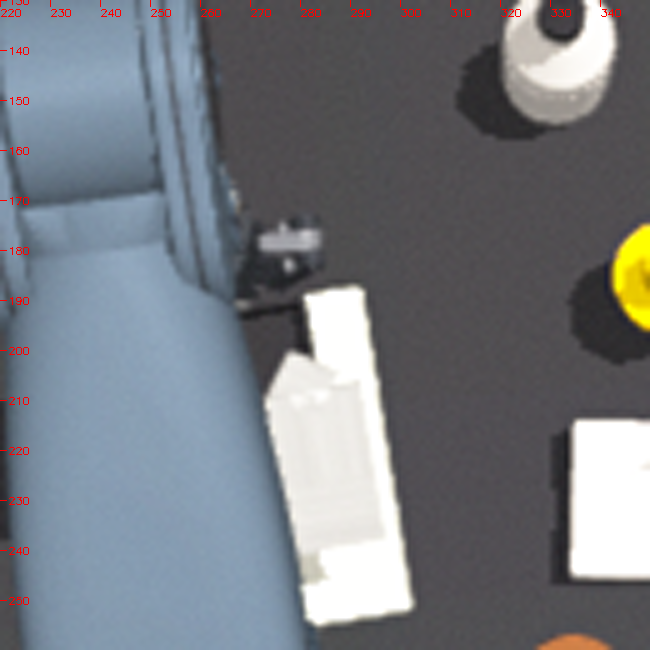

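```bash
python3 - <<'E'
from h import *
p,R,y=tool()
u=-R[:,0]; u[2]=0
def solve(px):
    from scipy.optimize import least_squares
    r=least_squares(lambda v:proj("side",p+v[0]*u+[0,0,v[1]])-px,[.02,-.01]);return r.x*1000
f=solve((389.8,172.5));k=solve((399.4,190.8));print(f,k,np.degrees(np.arctan2(k[0]-f[0],f[1]-k[1])),np.hypot(*(k-f)))
E
```

```text
[24.95034966 -8.80653591] [ 55.39767372 -70.83372501] 26.145064500852502 69.09711810485986
```

```bash
python3 -m inch '[{"translation":[5,18,-1],"spin":0,"grip":0},{"translation":[10,35,-1.4],"spin":0,"grip":0},{"translation":[15,48,-1.4],"spin":0,"grip":0},{"translation":[15,48,-1.4],"spin":0,"grip":0},{"translation":[15,48,-1.4],"spin":0,"grip":0}]'
python3 -m inch '[{"translation":[8.7,5,0],"spin":0,"grip":0},{"translation":[17.3,10,0],"spin":0,"grip":0},{"translation":[26,15,0],"spin":0,"grip":0},{"translation":[34.6,20,0],"spin":0,"grip":0},{"translation":[34.6,20,0],"spin":0,"grip":0},{"translation":[34.6,20,0],"spin":0,"grip":0}]'
python3 - <<'E'
from h import *
p,R,y=tool(); print(((p-[.5292,.1313,.1696])*1000).round(1))
grab("i",{"side":(310,140,120,110),"top":(220,130,130,130)},6)
E
```

```text
clock: 8.8
eef_pos: [0.5855, 0.14, 0.2402]
orientation: [-1.571, -0.0, -2.987]
ft_force: [0.4, -0.4, -2.8]
width: 0.0298
clock: 9.4
eef_pos: [0.5523, 0.1356, 0.2213]
orientation: [-1.571, 0.003, -2.986]
ft_force: [-0.2, 0.2, -2.1]
width: 0.0297
[23.1  4.3 51.7]
```

View pics/i_side.png

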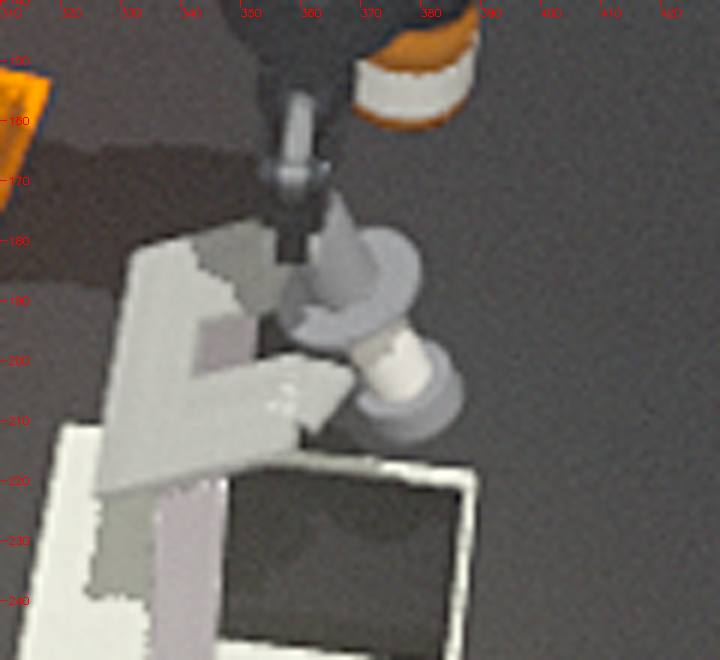

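View pics/i_top.png

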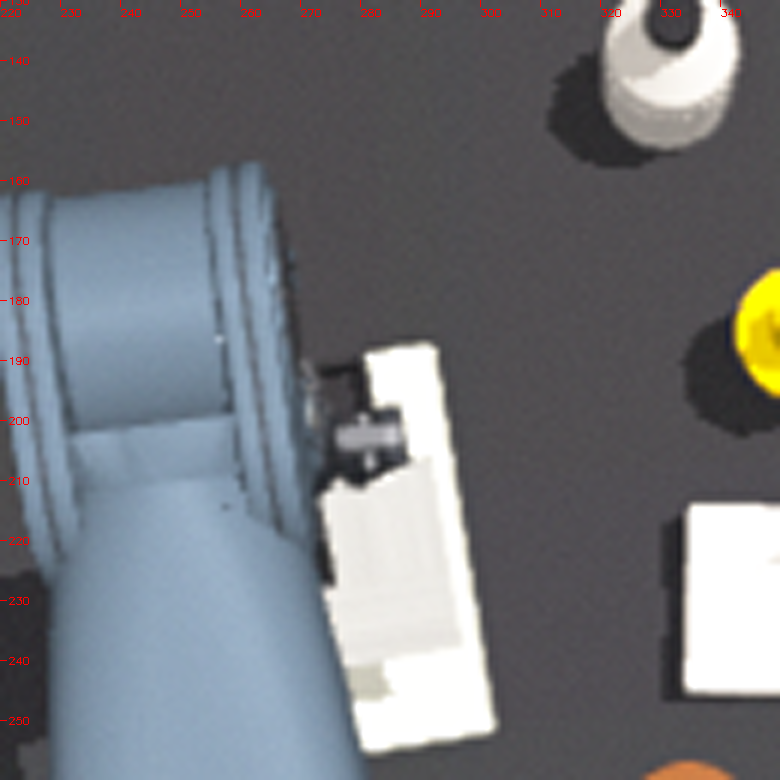

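```bash
python3 -m inch '[{"translation":[8.7,5.5,0],"spin":0,"grip":0},{"translation":[17.3,11,0],"spin":0,"grip":0},{"translation":[26,16,0],"spin":0,"grip":0},{"translation":[37,23,0],"spin":0,"grip":0},{"translation":[37,23,0],"spin":0,"grip":0},{"translation":[37,23,0],"spin":0,"grip":0}]'
python3 - <<'E'
from h import *
p,R,y=tool(); print(((p-[.5292,.1313,.1696])*1000).round(1))
grab("j",{"side":(310,140,120,110)},6)
E
```

```text
clock: 10.1
eef_pos: [0.5155, 0.1302, 0.1974]
orientation: [-1.571, 0.001, -2.985]
ft_force: [-0.1, 0.2, -2.2]
width: 0.03
[-13.7  -1.1  27.8]
```

View pics/j_side.png

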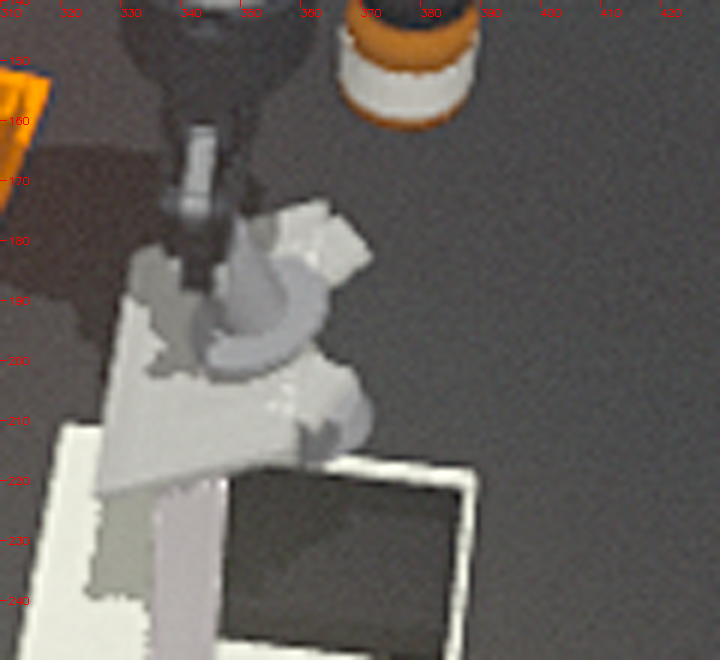

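```bash
python3 -m inch '[{"translation":[5,3,0],"spin":0,"grip":0},{"translation":[10,6,0],"spin":0,"grip":0},{"translation":[14,8,0],"spin":0,"grip":0},{"translation":[14,8,0],"spin":0,"grip":0}]'
python3 -m inch '[{"translation":[1.3,0.8,0],"spin":0,"grip":0},{"translation":[2.6,1.5,0],"spin":0,"grip":0},{"translation":[2.6,1.5,0],"spin":0,"grip":0}]'
python3 - <<'E'
from h import *
p,R,y=tool(); print(((p-[.5292,.1313,.1696])*1000).round(1))
grab("k",{"side":(310,140,120,110)},6)
E
```

```text
clock: 10.55
eef_pos: [0.5001, 0.1279, 0.1886]
orientation: [-1.571, -0.001, -2.985]
ft_force: [0.4, 0.8, -2.2]
width: 0.0301
clock: 10.85
eef_pos: [0.4982, 0.1275, 0.1875]
orientation: [-1.571, -0.0, -2.985]
ft_force: [0.6, 0.7, -2.5]
width: 0.0297
[-31.   -3.8  17.9]
```

View pics/k_side.png

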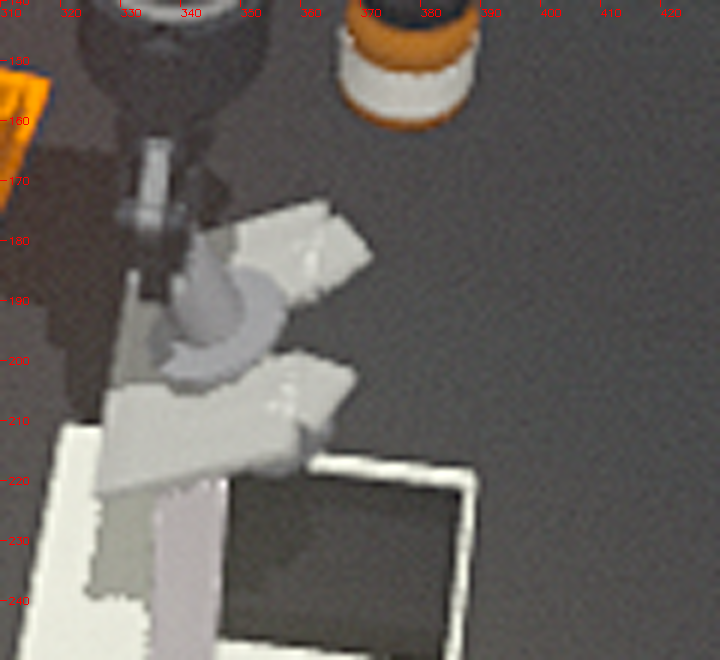

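```bash
python3 -m inch '[{"translation":[-1,2,0],"spin":0,"grip":0},{"translation":[-2,4,0],"spin":0,"grip":0},{"translation":[-2.5,5,0],"spin":0,"grip":0},{"translation":[-2.5,5,0],"spin":0,"grip":0}]' 30
python3 -m inch '[{"translation":[-0.5,1,0],"spin":0,"grip":0},{"translation":[-1,2,0],"spin":0,"grip":0},{"translation":[-1,2,0],"spin":0,"grip":0}]'
```

```text
clock: 11.3
eef_pos: [0.5003, 0.1278, 0.1828]
orientation: [-1.571, -0.001, -2.985]
ft_force: [-2.7, -0.7, 1.4]
width: 0.0299
clock: 11.6
eef_pos: [0.5, 0.1276, 0.1821]
orientation: [-1.57, -0.002, -2.985]
ft_force: [-7.4, -1.8, 7.4]
width: 0.0298
```

```bash
python3 -m inch '[{"translation":[1.5,0,0],"spin":0,"grip":0},{"translation":[3,1,0],"spin":0,"grip":0},{"translation":[3,2,0],"spin":0,"grip":0},{"translation":[3,2,0],"spin":0,"grip":0}]' 25
python3 - <<'E'
from h import *
p,R,y=tool(); print(((p-[.5292,.1313,.1696])*1000).round(1))
grab("l",{"side":(310,160,100,80)},8)
E
```

```text
clock: 12.0
eef_pos: [0.4993, 0.1275, 0.181]
orientation: [-1.57, 0.003, -2.985]
ft_force: [-4.9, -1.3, 7.5]
width: 0.0301
[-29.9  -3.8  11.4]
```

View pics/l_side.png

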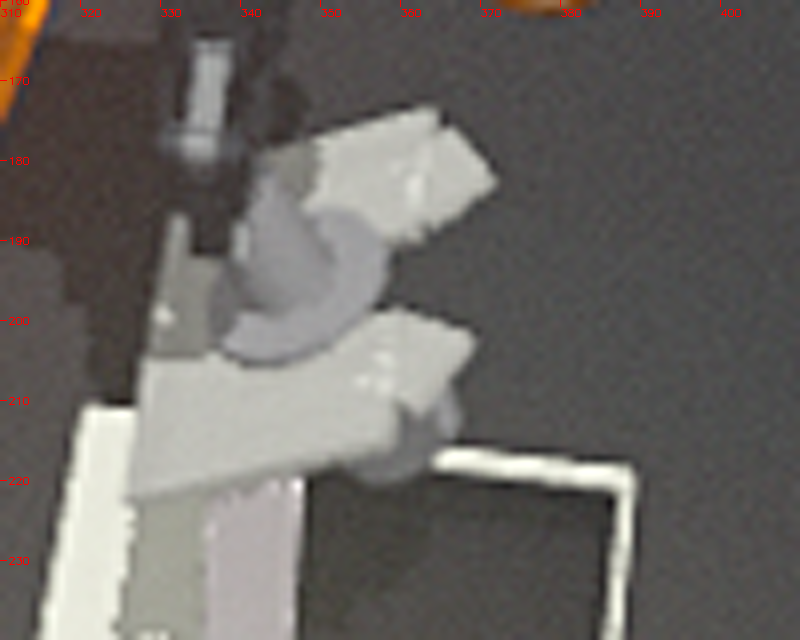

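```bash
python3 -m inch '[{"translation":[1.5,1,0],"spin":0,"grip":0},{"translation":[3,2,0],"spin":0,"grip":0},{"translation":[3,2,0],"spin":0,"grip":0},{"translation":[3,2,0],"spin":0,"grip":0}]' 25
python3 -m inch '[{"translation":[1.5,1,0],"spin":0,"grip":0},{"translation":[3,2,0],"spin":0,"grip":0},{"translation":[3,2,0],"spin":0,"grip":0},{"translation":[3,2,0],"spin":0,"grip":0}]' 25
python3 - <<'E'
from h import *
p,R,y=tool(); print(((p-[.5292,.1313,.1696])*1000).round(1))
grab("m",{"side":(310,160,100,80)},8)
E
```

```text
clock: 12.45
eef_pos: [0.4988, 0.1274, 0.1806]
orientation: [-1.571, 0.009, -2.985]
ft_force: [-1.0, -1.0, 10.1]
width: 0.0299
clock: 12.85
eef_pos: [0.4974, 0.1272, 0.1796]
orientation: [-1.571, 0.013, -2.985]
ft_force: [-1.0, -2.1, 12.1]
width: 0.03
[-31.8  -4.1  10. ]
```

View pics/m_side.png

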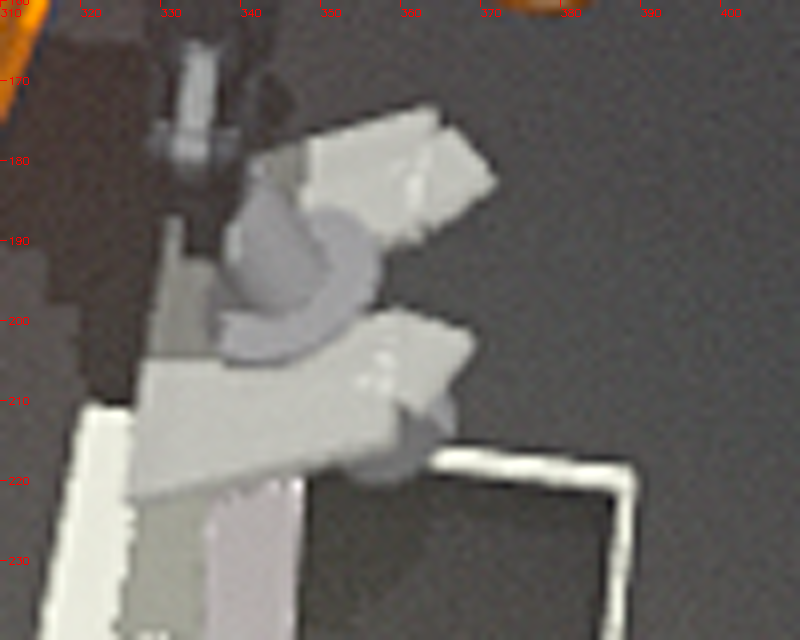

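```bash
cat > pred.py <<'E'
from h import *
O=np.array([.5292,.1313,.1696])
def ext(s,th,h=0,c=(310,160),k=8):
    ps=np.radians(9);u=np.array([np.cos(ps),np.sin(ps),0]);v=np.array([-np.sin(ps),np.cos(ps),0]);z=np.array([0,0,1.])
    a=np.radians(30);F=O+s*(np.cos(a)*u+.5*z)+h*(-.5*u+np.cos(a)*z)
    a=np.radians(th);e=np.cos(a)*u+np.sin(a)*z;n=-np.sin(a)*u+np.cos(a)*z
    def E(r,d0,d1):
        q=np.array([(proj("side",F+n*d+r*(np.cos(t)*e+np.sin(t)*v))-c)*k for d in(d0,d1) for t in np.linspace(0,6.28,90)])
        return q.min(0).round(),q.max(0).round()
    return "flange",*E(.032,0,.006),"foot",*E(.022,-.075,-.055),"headtop",((proj("side",F+n*.056)-c)*k).round()
if __name__=="__main__":
    for s,th in((0,30),(.003,30),(0,26),(0,28)): print(s,th,*ext(s,th))
E
python3 pred.py
```

```text
0 30 flange [209. 203.] [394. 371.] foot [321. 342.] [467. 484.] headtop [223. 182.]
0.003 30 flange [217. 201.] [402. 369.] foot [329. 340.] [475. 482.] headtop [232. 180.]
0 26 flange [207. 204.] [397. 370.] foot [309. 345.] [455. 486.] headtop [234. 179.]
0 28 flange [208. 203.] [395. 370.] foot [315. 344.] [461. 485.] headtop [229. 181.]
```

```bash
python3 -m inch '[{"translation":[-1,-1,0],"spin":0,"grip":0},{"translation":[-2,-1,0],"spin":0,"grip":0},{"translation":[-2,-1,0],"spin":0,"grip":0}]' 20
python3 -m inch '[{"translation":[0,0,0],"spin":0,"grip":60},{"translation":[0,0,0],"spin":0,"grip":80},{"translation":[0,0,0],"spin":0,"grip":80},{"translation":[0,0,0],"spin":0,"grip":80},{"translation":[0,0,0],"spin":0,"grip":80}]'
python3 - <<'E'
from h import *
grab("n",{"side":(310,160,100,80)},8)
E
```

```text
clock: 13.2
eef_pos: [0.4974, 0.1271, 0.1797]
orientation: [-1.57, 0.008, -2.985]
ft_force: [-2.9, -2.1, 11.7]
width: 0.0296
clock: 13.7
eef_pos: [0.4947, 0.127, 0.1749]
orientation: [-1.571, -0.001, -2.985]
ft_force: [-0.7, 0.0, 0.5]
width: 0.0685
```

View pics/n_side.png

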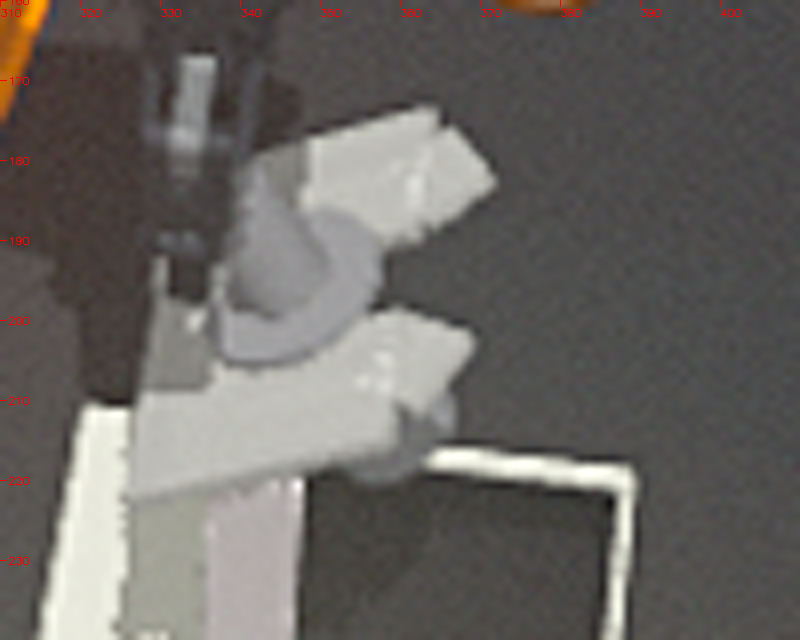

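```bash
python3 -m inch '[{"translation":[0,-10,0],"spin":0,"grip":80},{"translation":[0,-30,0],"spin":0,"grip":80},{"translation":[0,-70,0],"spin":0,"grip":80},{"translation":[0,-115,0],"spin":0,"grip":80},{"translation":[0,-115,0],"spin":0,"grip":80},{"translation":[10,-115,45],"spin":0,"grip":80},{"translation":[20,-115,90],"spin":0,"grip":80},{"translation":[30,-115,140],"spin":0,"grip":80},{"translation":[40,-115,185],"spin":0,"grip":80},{"translation":[50,-115,230],"spin":0,"grip":80}]'
python3 -m inch '[{"translation":[10,0,45],"spin":0,"grip":80},{"translation":[20,0,90],"spin":0,"grip":80},{"translation":[30,0,120],"spin":0,"grip":80},{"translation":[30,0,120],"spin":0,"grip":80}]'
python3 - <<'E'
from pred import *
grab("o",{"side":(310,160,100,80),"top":(230,170,100,90)},8)
print(ext(-.001,30)); print(readout.state()["ft_force"])
E
```

```text
clock: 14.75
eef_pos: [0.4811, -0.1098, 0.2911]
orientation: [-1.57, 0.001, -2.985]
ft_force: [1.5, -0.7, -0.9]
width: 0.0684
clock: 15.15
eef_pos: [0.4695, -0.2352, 0.2899]
orientation: [-1.57, -0.001, -2.991]
ft_force: [0.1, 0.6, -0.6]
width: 0.0683
('flange', array([206., 203.]), array([391., 372.]), 'foot', array([319., 343.]), array([464., 485.]), 'headtop', array([221., 183.]))
[-0.21297155  0.70501069 -0.03217787]
```

View pics/o_side.png

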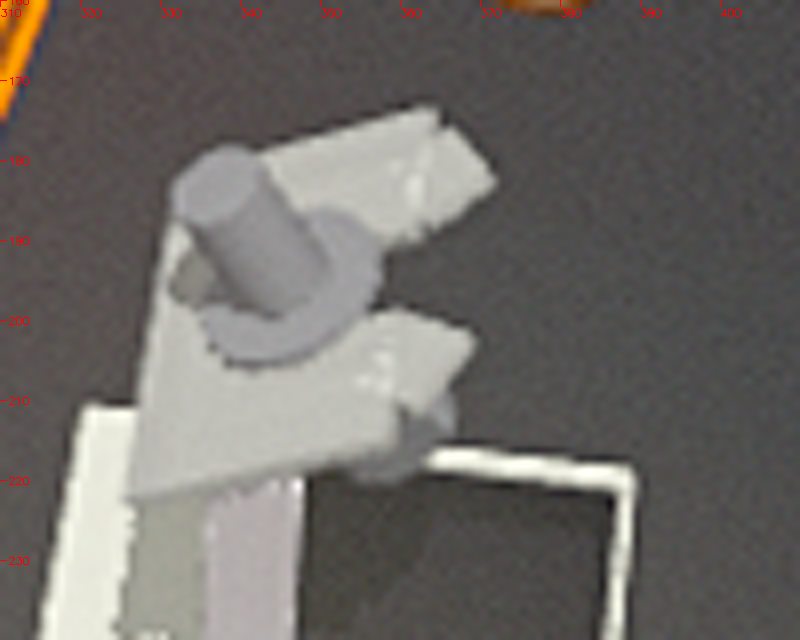

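View pics/o_top.png

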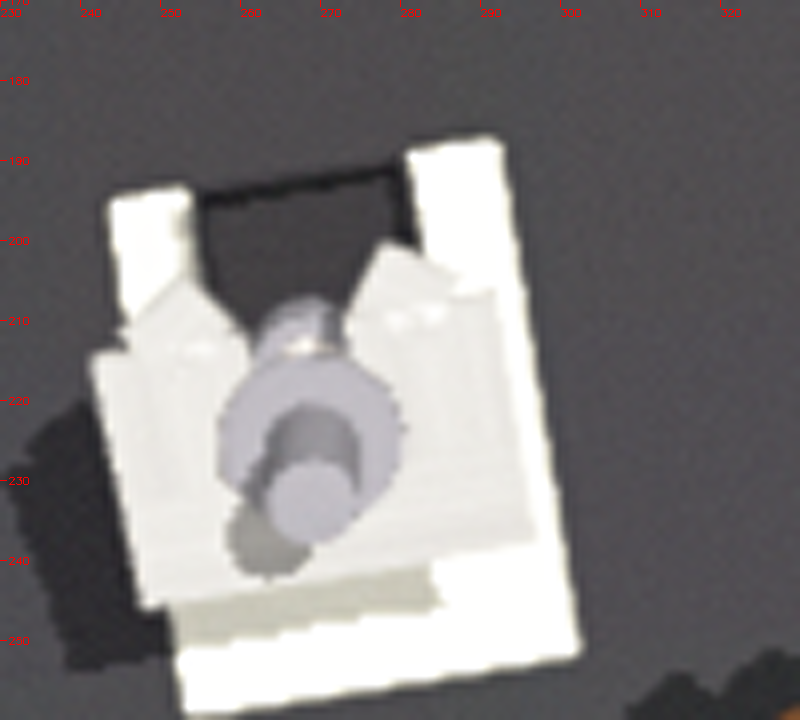

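View pics/o_top_full.png

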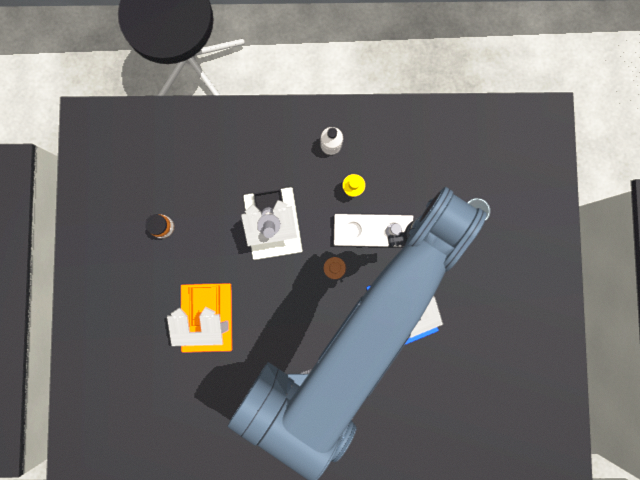

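```bash
python3 - <<'E'
from pred import *
f=lambda c,o:(o[0]+c[0]/8,o[1]+c[1]/8)
H,e=tri(f((312,503),(230,170)),f((214,188),(310,160)))
ps=np.radians(9);u=np.array([np.cos(ps),np.sin(ps),0]);v=np.array([-np.sin(ps),np.cos(ps),0])
U=np.cos(np.pi/6)*u+[0,0,.5];n=-.5*u+[0,0,np.cos(np.pi/6)]
d=(H-O)*1000;print("head top in plate frame (want 0,0,56):",d@U,d@v,d@n,e)
for h in((0,.056)):
  X=O-.001*U+h*n;print(h,((proj("top",X)-[230,170])*8).round(),((proj("side",X)-[310,160])*8).round())
for r,d0,d1 in((.032,0,.006),(.022,-.075,-.055)):
  q=np.array([(proj("top",O-.001*U+n*d+r*(np.cos(t)*U+np.sin(t)*v))-[230,170])*8 for d in(d0,d1) for t in np.linspace(0,6.28,90)]);print(q.min(0).round(),q.max(0).round())
E
```

```text
head top in plate frame (want 0,0,56): -4.484768792264735 1.4654372004404883 53.08800693059607 0.2379590718125666
0 [314. 431.] [302. 293.]
0.056 [315. 498.] [221. 183.]
[220. 345.] [408. 523.]
[251. 290.] [375. 426.]
```

```bash
python3 -c "
from rig import *
hand_in();print(readout.state()['clock'])"
```

```text
the job is handed in; nothing more can be done
the job is handed in; nothing more can be done
```

The cartridge is loaded in the white stand's sloping plate, up against the closed end with its flange on the plate. I let go, moved the arm clear and handed the job in at about 15 s of the 42 s.

**How it was done:** The tool could only point straight down, so I leaned the cartridge by pushing its foot against the rim of its rack well until it pivoted in the grip. It reached about 26°. I carried it round to the open upper end, slid it down the slot to the closed end, and pressed it down lightly (up to about 12 N). The flange took up the last few degrees before I released it at about 20 N grip.

**Last checks:**
- **Flange and foot:** both camera views match a flat, fully home cartridge to within about 1–2 mm.
- **Stability:** it did not move on release, and the wrist force is back to zero.
- **Sideways position:** it sits about 1.5 mm off the slot's centre, within the 3 mm clearance.
- **Disagreement:** the two-view fix on the head top came out about 3.5 mm downhill and 3 mm low. A fix on the upright cartridge was also low, by about 4.5 mm, which accounts for most of this. About 1° of lean remains uncertain.
- **Other items:** in the last full top view the bottle, jar, spare and beaker looked to be in place, though the arm partly covered the beaker.

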